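Check the two parts boxes for the solder spool

ROBOT

A 6-joint arm with a two-finger parallel gripper is mounted at the origin on the work surface. World frame = base frame: x ahead of the robot, y to its left, z up, the work surface at z = 0. Lengths are in m, angles in rad, forces in N, time in s.
With the tool pointing down it reaches from about 0.275 to 0.75 m from the base axis. Payload 10.2 kg.
Tool frame: the origin (TCP) lies at the very end of the fingers, on their centre line; the grasp point (between the pads) lies 19 mm behind it; z points along the fingers, y is the direction in which the jaws open and shut (so a half turn about z gives the same grasp; the last joint's range is limited). The gripper opens to 88 mm and grips with 3 to 60 N. Pads are 18 mm wide; open, the fingers measure 123 mm over their backs; the gripper's body (75 mm by 187 mm) begins 45 mm behind the grasp point.
Start: joints at [-1.531, 0.313, 1.498, -0, 1.331, -0.223], TCP at [0.136, -0.507, 0.239] pointing down, gripper open.
Joint ranges: [-2.94, 2.94], [-0.97, 2.17], [0.19, 2.56], [-1.23, 4.37], [0.02, 3.11], [-2.88, 2.88]. Speed limits (rad/s): [2.39, 2.39, 3.01, 3.14, 3.14, 3.14].

INTERFACE

Orientations are given as a rotation vector (axis times angle).
In Python, from bench import r gives the robot as it stands.
- The arm moves only by the tool carry_out, never from a script. Its argument "deltas" is a list of rows, each a list of 3 entries, a list of its own where there are three numbers: the shift along the world's x, y, z in m, then the turn, a rotation vector about the world's x, y, z in rad, then the closure in counts, from 0 (fully open) to 255 (shut). In form: [[[tx, ty, tz], [rx, ry, rz], claw], ...]. A call has 1 to 5 rows; each row shifts and turns the commanded pose from where the row before left it; what a row does not reach is not made up. A row lasts 1/12 s, in which the tool goes at most 41.7 mm and 7.16 degrees, less where a joint would pass 70% of its speed; a pose out of reach is approached as far as the arm can. A call is refused whole if a number of a shift passes 0.0417 or a number of a turn 0.125, either way. A call with a gripper value outside its range is refused whole. The fingers move at their own pace and stop on an object; "newtons" is the grip in N (left out, the last holds). Time passes only in rows, so rows that do not move let the fingers close. It gives the time, the measured TCP pose, the force and the opening at its end, in the units of the state.
- r.get_obs(): the state, without advancing time (a new reading comes with each control period).
- r.camera(name): name is "side" or "top" or "wrist"; returns the picture (480x640x3 uint8, red, green, blue); there is no depth.
- r.calibration(name): a dict with "camera_matrix" (3x3 intrinsics, pixels), "rvec" (rotation vector, rad) and "tvec" (3), from world to camera coordinates, as OpenCV has them. Camera axes: x right, y down, z forward; pixel columns grow to the right and rows downward; lengths in m; the calibration is good to about 2 mm. A picture is of the moment at which its call begins: read the wrist's pose just before it. calibration takes no time and is no camera call; for the wrist camera it gives the pose at the moment of the call.
- r.close_job(): hands the job in, once; it reports no verdict.
The state is a dict: "time": time; "qpos": joint angles; "joint_velocities": joint speeds; "effort": joint torques, N m; "tool_pos": TCP position; "tcp_rot": TCP orientation; "wrist_force": force on the tool from outside, world axes, zero at the start; "ft_torque": the same for the moment, N m; "gripper_width": finger opening in m.
Only numpy, scipy, OpenCV 4.12 (cv2) and the standard library are available. Lean on these libraries where they do the work, as an engineer would, in place of code of your own. Each camera call takes 0.05 s, during which the arm holds its last target. There are 200 camera calls.

TASK

Look into the two closed parts boxes, first the left one, then the right one (left and right as the robot sees them): lift each lid by its knob well clear of its box, by some 8 cm, and hold it up a moment to see what is inside. The box with the spool of solder is wanted and stays open: lay its lid flat in the middle of the grey cutting mat; on the box with the circuit board, put the lid back squarely so that it covers the box again. Keep the lids level, set them down without dropping them, leave the contents in their boxes, and do not disturb the jar and the screwdriver.

Things in the scene. Friction and masses are not known exactly. Their poses are not given: they have to be found in the camera images.
- box_left: The left box (towards +y): an open-topped kraft-board parts box, 100 x 100 mm outside, 55 mm high, walls and floor 4 mm, fixed to the table; closed at the start by its lid, whose underside then lies 55 mm above the table. Origin: centre of its underside, on the table; x and y along its sides, z up. 
- box_right: The right box (towards -y): an open-topped kraft-board parts box, 100 x 100 mm outside, 55 mm high, walls and floor 4 mm, fixed to the table; closed at the start by its lid, whose underside then lies 55 mm above the table. Origin: centre of its underside, on the table; x and y along its sides, z up. 
- lid_left_knob (a point): The left box's lid: loose flat board, 120 x 120 x 6 mm, about 90 g, with an upright round wooden knob in its middle (24 mm diameter, 40 mm tall). This point: on the knob's axis, 26 mm above the lid's upper face, 32 mm above its underside, 14 mm below the knob's top; grip the knob here from above. x, y along the lid's edges, z up. It just rests on the rim, overhanging 10 mm all round.
- lid_right_knob (a point): The right box's lid: loose flat board, 120 x 120 x 6 mm, about 90 g, with an upright round wooden knob in its middle (24 mm diameter, 40 mm tall). This point: on the knob's axis, 26 mm above the lid's upper face, 32 mm above its underside, 14 mm below the knob's top; grip the knob here from above. x, y along the lid's edges, z up. It just rests on the rim, overhanging 10 mm all round.
- spool_center (a point): Spool of solder standing on one flange, 50 mm diameter, 30 mm high, blue flanges and bright solder wire; it is in one of the two boxes, hidden until the lid is lifted. This point is its centre, half-way up, z along its axis.
- board_center (a point): Small green rectangular circuit board with a chip and a white connector, 56 x 38 mm, 14 mm high; it is in the other box. This point is its centre, half-way up, x along its long side.
- mat_center (a point): Grey cutting mat with a pale grid, 180 x 180 mm, 3 mm thick, fixed flat on the table between the boxes, empty. This point is the centre of its upper face; x and y along its edges, z up.
- jar_center (a point): Bystander: closed amber glass jar with black cap, 56 mm diameter, 60 mm high, loose on the table beyond the boxes. This point is its centre, half-way up.
- screwdriver_grip (a point): Bystander: black-handled screwdriver lying loose on the table beyond the boxes. This point is in its handle, x along the tool. (A soldering-iron stand, 200 mm tall, is fixed between jar and screwdriver, well beyond the mat.)

How it is judged:
On the way, in this order (a step that is already met when the one before it is completed fails the run):
1. the left lid is held at least 50 mm above its box's rim, while the right box is still closed (z of lid_left_knob in the frame of box_left above 0.137 m and z of lid_right_knob in the frame of box_right below 0.097 m), for 0.2 s.
2. the right lid is held at least 50 mm above its box's rim (z of lid_right_knob in the frame of box_right above 0.137 m), for 0.2 s.
At the end, for the whole second after the job is handed in: Lid of the spool's box flat (5 deg) on the mat, its centre within 40 mm of the mat's; lid of the circuit board's box level (5 deg) on its box, centred within 15 mm, square within 15 deg (any quarter turn); spool and circuit board still in their boxes; lids at rest (((horizontal distance between spool_center and box_left below 0.05 m and horizontal distance between board_center and box_right below 0.05 m and horizontal distance between lid_left_knob and mat_center below 0.04 m and z of lid_left_knob in the frame of mat_center below 0.036 m and angle between each of lid_left_knob, lid_right_knob's own z axis and vertical below 0.09 rad and horizontal distance between lid_right_knob and box_right below 0.015 m and z of lid_right_knob in the frame of box_right between 0.083 and 0.091 m and (angle between the x axis of lid_right_knob and the x axis of box_right, either way round below 0.26 rad or angle between the x axis of lid_right_knob and the y axis of box_right, either way round below 0.26 rad)) or (horizontal distance between spool_center and box_right below 0.05 m and horizontal distance between board_center and box_left below 0.05 m and horizontal distance between lid_right_knob and mat_center below 0.04 m and z of lid_right_knob in the frame of mat_center below 0.036 m and angle between each of lid_right_knob, lid_left_knob's own z axis and vertical below 0.09 rad and horizontal distance between lid_left_knob and box_left below 0.015 m and z of lid_left_knob in the frame of box_left between 0.083 and 0.091 m and (angle between the x axis of lid_left_knob and the x axis of box_left, either way round below 0.26 rad or angle between the x axis of lid_left_knob and the y axis of box_left, either way round below 0.26 rad))) and linear speed of each of lid_left, lid_right below 0.03 m/s); the robot touches nothing.
It fails at once if the jar or the screwdriver is moved by more than 25 mm (distance of any of jar_center, screwdriver_grip from where it was at the start of the episode above 0.025 m).
It fails at once if a lid is dropped or thrown (moves faster than 0.6 m/s, a fall of about 20 mm, while the fingers do not touch it) ((linear speed of lid_left above 0.6 m/s and contact force between the fingers and lid_left below 0.02 N) or (linear speed of lid_right above 0.6 m/s and contact force between the fingers and lid_right below 0.02 N)).
It fails at once if a lid is tipped by more than 40 degrees (angle between any of lid_left_knob, lid_right_knob's own z axis and vertical above 0.7 rad).
It also fails if it takes over 51 s, if anything falls off the work surface, if the arm or the gripper's body presses on something with over 40 N, if the wrist force passes 120 N, or if a joint passes its speed limit or range.

## Working session

There is one attempt and no reset: what is moved stays moved. The work goes in short steps, Python scripts to look and compute and a tool call to move; the robot and the scene stay as the last step left them, time stands still between calls to the robot, and variables do not carry over. Pictures are saved under pics/ and viewed, about 8 in all and at most 12, crops included, and the job is handed in when it is done.

Besides the shell and the picture viewer there is one more tool, called after ">>>" by a JSON object that holds its "op" and its "data", one argument or row to a line. carry_out: Moves the arm, as the interface text tells. Its arguments: {"type":"object","properties":{"deltas":{"type":"array"},"newtons":{"type":"number"}},"required":["deltas"]}

```bash
mkdir -p pics; ls
python3 - <<'E'
from bench import r
import cv2,numpy as np
o=r.get_obs();print({k:np.round(v,3) for k,v in o.items()})
for n in("top","side"):
    im=r.camera(n);cv2.imwrite(f"pics/{n}0.png",im[:,:,::-1])
    c=r.calibration(n);print(n,c)
E
```

```text
pics
{'time': np.float64(0.0), 'qpos': array([-1.531,  0.313,  1.498, -0.   ,  1.331, -0.223]), 'joint_velocities': array([-0.   ,  0.001,  0.001,  0.001, -0.   ,  0.001]), 'effort': array([-1.0000e-03, -4.0221e+01, -2.5227e+01,  6.9000e-02,  3.5000e-02,
       -0.0000e+00]), 'tool_pos': array([ 0.136, -0.507,  0.238]), 'tcp_rot': array([-3.113, -0.411, -0.   ]), 'wrist_force': array([ 0.051,  0.193, -0.529]), 'ft_torque': array([-0.002,  0.006,  0.023]), 'gripper_width': np.float64(0.088)}
top {'camera_matrix': array([[617.7656713 ,   0.        , 316.01188532],
       [  0.        , 617.7656713 , 241.28682254],
       [  0.        ,   0.        ,   1.        ]]), 'rvec': array([ 2.11468151, -2.1422712 ,  0.16083302]), 'tvec': array([0.01268462, 0.62761966, 1.15739989])}
side {'camera_matrix': array([[441.32337711,   0.        , 316.61121581],
       [  0.        , 441.32337711, 237.43247324],
       [  0.        ,   0.        ,   1.        ]]), 'rvec': array([ 0.09534329, -2.79058532,  1.41356573]), 'tvec': array([0.58885893, 0.07509023, 1.0154035 ])}
```

View pics/top0.png

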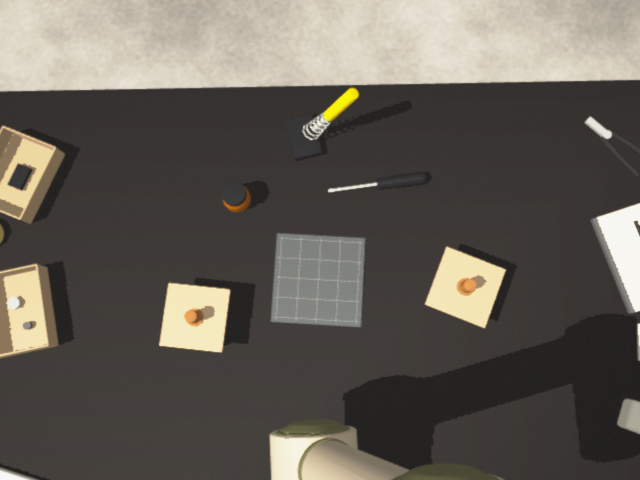

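View pics/side0.png

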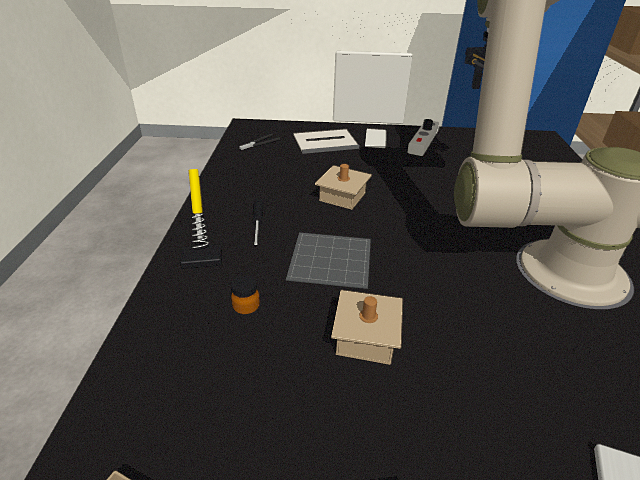

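Top view: left lid is at about (195,318), right lid about (466,287), mat about (319,280). Jar (237,198) and screwdriver (380,183) lie beyond them.

```bash
cat > h.py <<'E'
import cv2,numpy as np
from bench import r
from scipy.spatial.transform import Rotation as R
def w(n,px,z):
    c=r.calibration(n);M=R.from_rotvec(c["rvec"]).as_matrix();t=c["tvec"]
    u=cv2.undistortPoints(np.array(px,float).reshape(-1,1,2),c["camera_matrix"],None)[:,0]
    d=np.c_[u,np.ones(len(u))]@M; o=-M.T@t
    return o+d*((z-o[2])/d[:,2])[:,None]
E
python3 - <<'E'
from h import *
im=cv2.imread("pics/top0.png")
for nm,px,z in(("L",[(167,284),(230,289),(222,352),(160,346)],.061),("R",[(447,248),(506,265),(485,327),(426,306)],.061),("mat",[(277,234),(365,237),(361,326),(272,321)],.003)):
    p=w("top",cv2.cornerSubPix(cv2.cvtColor(im,6),np.array(px,np.float32),(5,5),(-1,-1),(3,30,.01)),z)
    e=p[1]-p[0];f=p[2]-p[3];print(nm,p.mean(0).round(4),np.linalg.norm(e[:2]).round(3),np.degrees([np.arctan2(v[1],v[0]) for v in(e,f)]).round(1))
print("knob top",w("top",[(192,317),(469,285)],.101).round(3), "jar",w("top",[(236,193)],.06).round(3),"stand", w("top",[(352,95)],.2),w("top",[(305,140)],.0))
o=r.get_obs();print(R.from_rotvec(o["tcp_rot"]).as_matrix().round(3))
E
```

```text
L [0.483  0.2384 0.061 ] 0.12 [-97.1 -96.4]
R [ 0.5346 -0.2795  0.061 ] 0.121 [-112.9 -112.8]
mat [0.5585 0.0023 0.003 ] 0.179 [-94.2 -94. ]
knob top [[ 0.481  0.234  0.101]
 [ 0.534 -0.278  0.101]] jar [[0.725 0.161 0.06 ]] stand [[ 0.86665069 -0.06474797  0.2       ]] [[0.85251117 0.02587694 0.        ]]
[[ 0.966  0.26  -0.   ]
 [ 0.26  -0.966  0.001]
 [ 0.    -0.001 -1.   ]]
```

>>> {"op": "carry_out", "data": {
  "deltas": [
    [[0.02,0.022,0],[0,0,0],0],
    [[0.026,0.03,0],[0,0,0],0],
    [[0.026,0.03,0],[0,0,0],0],
    [[0.026,0.03,0],[0,0,0],0],
    [[0.026,0.03,0],[0,0,0],0]
  ],
  "newtons": 25
}}

```text
time: 0.52
tool_pos: [0.2611, -0.3633, 0.2385]
tcp_rot: [-3.114, -0.411, 0.0]
wrist_force: [0.3, 0.4, 0.8]
gripper_width: 0.0882
```

>>> {"op": "carry_out", "data": {
  "deltas": [
    [[0.026,0.03,0],[0,0,0],0],
    [[0.026,0.03,0],[0,0,0],0],
    [[0.026,0.03,0],[0,0,0],0],
    [[0.026,0.03,0],[0,0,0],0],
    [[0.026,0.03,0],[0,0,0],0]
  ]
}}

```text
time: 0.93
tool_pos: [0.3912, -0.2132, 0.2387]
tcp_rot: [-3.115, -0.411, 0.0]
wrist_force: [0.7, -0.5, -0.3]
gripper_width: 0.0882
```

>>> {"op": "carry_out", "data": {
  "deltas": [
    [[0.01,0.039,0],[0,0,0],0],
    [[0.01,0.039,0],[0,0,0],0],
    [[0.01,0.039,0],[0,0,0],0],
    [[0.01,0.039,0],[0,0,0],0],
    [[0.01,0.039,0],[0,0,0],0]
  ]
}}

```text
time: 1.35
tool_pos: [0.4403, -0.0179, 0.2386]
tcp_rot: [-3.114, -0.411, 0.0]
wrist_force: [0.2, -0.5, 0.2]
gripper_width: 0.088
```

>>> {"op": "carry_out", "data": {
  "deltas": [
    [[0.008,0.039,0],[0,0,0],0],
    [[0.008,0.039,0],[0,0,0],0],
    [[0.008,0.039,0],[0,0,0],0],
    [[0.008,0.039,0],[0,0,0],0],
    [[0,0.039,0],[0,0,0],0]
  ]
}}

```text
time: 1.77
tool_pos: [0.4727, 0.1771, 0.2384]
tcp_rot: [3.115, 0.412, -0.0]
wrist_force: [-0.0, -0.5, 0.5]
gripper_width: 0.0879
```

>>> {"op": "carry_out", "data": {
  "deltas": [
    [[0.005,0.03,0],[0,0,0],0],
    [[0.005,0.03,0],[0,0,0],0],
    [[0,0,-0.03],[0,0,0],0],
    [[0,0,-0.03],[0,0,0],0],
    [[0,0,0],[0,0,0],0]
  ]
}}

```text
time: 2.18
tool_pos: [0.4798, 0.2348, 0.1735]
tcp_rot: [3.113, 0.413, -0.015]
wrist_force: [-1.6, -0.5, -0.5]
gripper_width: 0.0882
```

Run:
```python
from h import *
print(r.get_obs()["tool_pos"])
c=r.calibration("wrist")
im=r.camera("wrist");cv2.imwrite("pics/w1.png",im[:,:,::-1])
p,_=cv2.projectPoints(np.array([[.482,.237,.101],[.482,.237,.061]]),c["rvec"],c["tvec"],c["camera_matrix"],None);print(p)
```

```text
[0.47977478 0.23483317 0.17350227]
[[[315.82670173 244.19010128]]

 [[316.03296742 227.34453846]]]
```

View pics/w1.png

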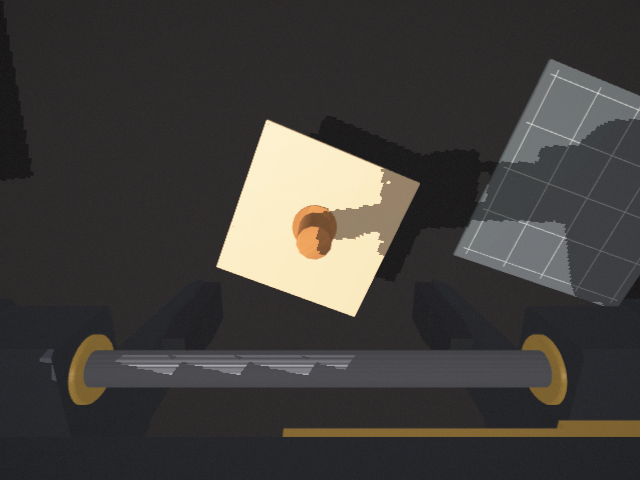

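Knob top at (313,242), predicted (316,244): aligned within about 2 mm.

>>> {"op": "carry_out", "data": {
  "deltas": [
    [[0,0,-0.03],[0,0,0],0],
    [[0,0,-0.03],[0,0,0],0],
    [[0,0,-0.02],[0,0,0],0],
    [[0,0,0],[0,0,0],0],
    [[0,0,0],[0,0,0],0]
  ]
}}

```text
time: 2.65
tool_pos: [0.4831, 0.2349, 0.1002]
tcp_rot: [-3.114, -0.411, -0.002]
wrist_force: [0.2, -0.5, 0.4]
gripper_width: 0.0882
```

>>> {"op": "carry_out", "data": {
  "deltas": [
    [[0,0.002,-0.02],[0,0,0],0],
    [[0,0,-0.011],[0,0,0],0],
    [[0,0,0],[0,0,0],0],
    [[0,0,0],[0,0,0],120],
    [[0,0,0],[0,0,0],170]
  ]
}}

```text
time: 3.07
tool_pos: [0.4831, 0.2371, 0.0691]
tcp_rot: [-3.114, -0.412, -0.003]
wrist_force: [0.0, -1.0, -0.6]
gripper_width: 0.0767
```

>>> {"op": "carry_out", "data": {
  "deltas": [
    [[0,0,0],[0,0,0],200],
    [[0,0,0],[0,0,0],255],
    [[0,0,0],[0,0,0],255],
    [[0,0,0],[0,0,0],255],
    [[0,0,0],[0,0,0],255]
  ]
}}

```text
time: 3.48
tool_pos: [0.4824, 0.237, 0.0679]
tcp_rot: [-3.115, -0.412, -0.0]
wrist_force: [0.5, -0.2, 0.7]
gripper_width: 0.0438
```

>>> {"op": "carry_out", "data": {
  "deltas": [
    [[0,0,0],[0,0,0],255],
    [[0,0,0],[0,0,0],255],
    [[0,0,0],[0,0,0],255],
    [[0,0,0],[0,0,0],255],
    [[0,0,0],[0,0,0],255]
  ]
}}

```text
time: 3.9
tool_pos: [0.4824, 0.237, 0.0677]
tcp_rot: [-3.114, -0.412, 0.0]
wrist_force: [0.9, 0.6, -0.5]
gripper_width: 0.0231
```

>>> {"op": "carry_out", "data": {
  "deltas": [
    [[0,0,0],[0,0,0],255],
    [[0,0,0],[0,0,0],255]
  ]
}}

```text
time: 4.07
tool_pos: [0.4824, 0.237, 0.0677]
tcp_rot: [-3.115, -0.412, 0.0]
wrist_force: [-0.0, 1.7, -1.3]
gripper_width: 0.0229
```

>>> {"op": "carry_out", "data": {
  "deltas": [
    [[0,0,0.008],[0,0,0],255],
    [[0,0,0.018],[0,0,0],255],
    [[0,0,0.025],[0,0,0],255],
    [[0,0,0.025],[0,0,0],255],
    [[0,0,0.014],[0,0,0],255]
  ]
}}

```text
time: 4.48
tool_pos: [0.483, 0.2372, 0.1609]
tcp_rot: [-3.114, -0.412, -0.005]
wrist_force: [0.5, 0.4, -1.7]
gripper_width: 0.0234
```

>>> {"op": "carry_out", "data": {
  "deltas": [
    [[0,0,0],[0,0,0],255],
    [[0,0,0],[0,0,0],255],
    [[0,0,0],[0,0,0],255],
    [[0,0,0],[0,0,0],255],
    [[0,0,0],[0,0,0],255]
  ]
}}

```text
time: 4.9
tool_pos: [0.482, 0.2369, 0.1567]
tcp_rot: [3.114, 0.412, -0.003]
wrist_force: [-0.1, 1.0, -0.0]
gripper_width: 0.0233
```

Run:
```python
from h import *
a=[r.camera(n)[:,:,::-1] for n in("side","top")]
s=cv2.resize(a[0][190:390,270:470],(400,400),interpolation=2);t=cv2.resize(a[1][230:430,95:295],(400,400),interpolation=2)
cv2.imwrite("pics/s2.png",np.hstack([s,t]))
```

```text
(no output)
```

View pics/s2.png

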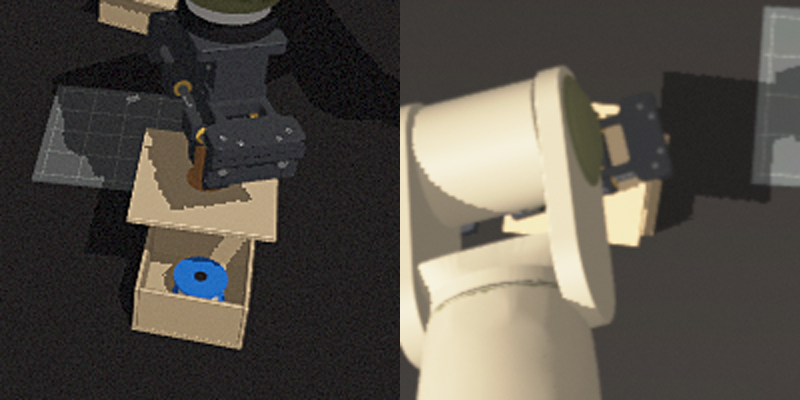

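Left box holds the blue spool (crop (200,275)), and its lid hangs level. This lid goes to the mat.

>>> {"op": "carry_out", "data": {
  "deltas": [
    [[0.005,-0.015,0],[0,0,0],255],
    [[0.009,-0.028,0],[0,0,0],255],
    [[0.009,-0.028,0],[0,0,0],255],
    [[0.009,-0.028,0],[0,0,0],255],
    [[0.009,-0.028,0],[0,0,0],255]
  ]
}}

```text
time: 5.42
tool_pos: [0.5235, 0.1087, 0.1575]
tcp_rot: [-3.114, -0.412, 0.001]
wrist_force: [0.9, 0.5, -0.4]
gripper_width: 0.023
```

>>> {"op": "carry_out", "data": {
  "deltas": [
    [[0.009,-0.028,0],[0,0,0],255],
    [[0.009,-0.028,0],[0,0,0],255],
    [[0.009,-0.028,-0.01],[0,0,0],255],
    [[0.006,-0.017,-0.02],[0,0,0],255],
    [[0.003,-0.007,-0.025],[0,0,0],255]
  ]
}}

```text
time: 5.83
tool_pos: [0.5607, -0.0007, 0.1029]
tcp_rot: [3.114, 0.408, 0.005]
wrist_force: [-0.4, 0.5, -1.1]
gripper_width: 0.0233
```

>>> {"op": "carry_out", "data": {
  "deltas": [
    [[0,0,-0.025],[0,0,0],255],
    [[0,0,-0.025],[0,0,0],255],
    [[0,0,-0.015],[0,0,0],255],
    [[0,0,0],[0,0,0],255],
    [[0,0,0],[0,0,0],255]
  ]
}}

```text
time: 6.25
tool_pos: [0.5592, 0.002, 0.0375]
tcp_rot: [-3.114, -0.412, 0.002]
wrist_force: [0.6, 0.1, -0.5]
gripper_width: 0.0235
```

>>> {"op": "carry_out", "data": {
  "deltas": [
    [[0,0,-0.008],[0,0,0],255],
    [[0,0,-0.007],[0,0,0],255],
    [[0,0,-0.003],[0,0,0],255],
    [[0,0,-0.002],[0,0,0],255],
    [[0,0,0],[0,0,0],255]
  ]
}}

```text
time: 6.67
tool_pos: [0.5593, 0.002, 0.0175]
tcp_rot: [-3.114, -0.412, 0.0]
wrist_force: [-0.7, -0.4, -1.0]
gripper_width: 0.0232
```

>>> {"op": "carry_out", "data": {
  "deltas": [
    [[0,0,-0.001],[0,0,0],255],
    [[0,0,-0.001],[0,0,0],255],
    [[0,0,0],[0,0,0],255]
  ]
}}

```text
time: 6.92
tool_pos: [0.5594, 0.002, 0.0158]
tcp_rot: [3.115, 0.411, 0.0]
wrist_force: [-0.6, 0.1, -1.0]
gripper_width: 0.023
```

>>> {"op": "carry_out", "data": {
  "deltas": [
    [[0,0,-0.0005],[0,0,0],255],
    [[0,0,-0.0005],[0,0,0],255],
    [[0,0,0],[0,0,0],255]
  ]
}}

```text
time: 7.17
tool_pos: [0.5595, 0.002, 0.0157]
tcp_rot: [3.114, 0.412, 0.0]
wrist_force: [-3.9, 0.9, 7.7]
gripper_width: 0.0231
```

>>> {"op": "carry_out", "data": {
  "deltas": [
    [[0,0,-0.0005],[0,0,0],255],
    [[0,0,-0.0005],[0,0,0],255],
    [[0,0,0],[0,0,0],255]
  ]
}}

```text
time: 7.42
tool_pos: [0.5595, 0.002, 0.0156]
tcp_rot: [3.114, 0.412, 0.001]
wrist_force: [-8.5, 0.1, 18.0]
gripper_width: 0.0234
```

Contact. Back off 1 mm of command, open gently, and rise.

>>> {"op": "carry_out", "data": {
  "deltas": [
    [[0,0,0.001],[0,0,0],255],
    [[0,0,0],[0,0,0],200],
    [[0,0,0],[0,0,0],150],
    [[0,0,0],[0,0,0],100],
    [[0,0,0],[0,0,0],0]
  ]
}}

```text
time: 7.83
tool_pos: [0.5594, 0.002, 0.0146]
tcp_rot: [3.115, 0.412, 0.0]
wrist_force: [0.3, 0.0, -1.3]
gripper_width: 0.041
```

>>> {"op": "carry_out", "data": {
  "deltas": [
    [[0,0,0],[0,0,0],0],
    [[0,0,0],[0,0,0],0],
    [[0,0,0],[0,0,0],0],
    [[0,0,0],[0,0,0],0],
    [[0,0,0],[0,0,0],0]
  ]
}}

```text
time: 8.25
tool_pos: [0.5594, 0.002, 0.0147]
tcp_rot: [-3.114, -0.411, 0.0]
wrist_force: [-0.8, -0.3, 0.1]
gripper_width: 0.0743
```

>>> {"op": "carry_out", "data": {
  "deltas": [
    [[0,0,0.01],[0,0,0],0],
    [[0,0,0.025],[0,0,0],0],
    [[0,0,0.035],[0,0,0],0],
    [[0,0,0.035],[0,0,0],0],
    [[0,0,0.035],[0,0,0],0]
  ]
}}

```text
time: 8.67
tool_pos: [0.5591, 0.0021, 0.1571]
tcp_rot: [3.114, 0.412, 0.0]
wrist_force: [0.4, -1.5, -0.3]
gripper_width: 0.0883
```

>>> {"op": "carry_out", "data": {
  "deltas": [
    [[-0.003,-0.02,0.02],[0,0,0],0],
    [[-0.003,-0.035,0],[0,0,0],0],
    [[-0.003,-0.035,0],[0,0,0],0],
    [[-0.003,-0.035,0],[0,0,0],0],
    [[-0.003,-0.035,0],[0,0,0],0]
  ]
}}

```text
time: 9.08
tool_pos: [0.544, -0.1595, 0.1758]
tcp_rot: [3.114, 0.412, 0.001]
wrist_force: [1.0, -0.2, -0.3]
gripper_width: 0.0881
```

>>> {"op": "carry_out", "data": {
  "deltas": [
    [[-0.003,-0.035,0],[0,0,0],0],
    [[-0.003,-0.035,0],[0,0,0],0],
    [[-0.003,-0.035,0],[0,0,0],0],
    [[-0.001,-0.016,0],[0,0,0],0],
    [[0,0,0],[0,0,0],0]
  ]
}}

```text
time: 9.5
tool_pos: [0.5337, -0.2818, 0.175]
tcp_rot: [3.115, 0.406, 0.0]
wrist_force: [0.1, -0.1, -0.4]
gripper_width: 0.0886
```

Run:
```python
from h import *
print(r.get_obs()["tool_pos"])
c=r.calibration("wrist")
im=r.camera("wrist");cv2.imwrite("pics/w3.png",im[:,:,::-1])
p,_=cv2.projectPoints(np.array([[.5345,-.279,.101],[.5345,-.279,.061]]),c["rvec"],c["tvec"],c["camera_matrix"],None);print(p)
```

```text
[ 0.53374604 -0.28181157  0.17502442]
[[[314.19929952 246.30382928]]

 [[314.58709894 229.78673462]]]
```

View pics/w3.png

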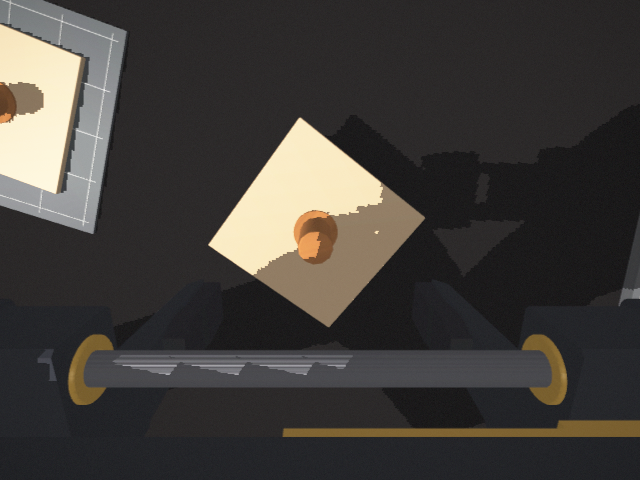

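Knob top at (316,247) against predicted (314,246). The left lid lies flat and central on the mat. Descending.

>>> {"op": "carry_out", "data": {
  "deltas": [
    [[0,0,-0.03],[0,0,0],0],
    [[0,0,-0.03],[0,0,0],0],
    [[0,0,-0.025],[0,0,0],0],
    [[0,0,-0.015],[0,0,0],0],
    [[0,0,-0.006],[0,0,0],0]
  ]
}}

```text
time: 9.97
tool_pos: [0.5339, -0.2763, 0.0667]
tcp_rot: [-3.111, -0.414, 0.004]
wrist_force: [0.9, -0.4, 0.3]
gripper_width: 0.0883
```

>>> {"op": "carry_out", "data": {
  "deltas": [
    [[0,0,-0.001],[0,0,0],100],
    [[0,0,0],[0,0,0],150],
    [[0,0,0],[0,0,0],200],
    [[0,0,0],[0,0,0],255],
    [[0,0,0],[0,0,0],255]
  ]
}}

```text
time: 10.38
tool_pos: [0.5347, -0.2791, 0.0687]
tcp_rot: [3.113, 0.412, 0.002]
wrist_force: [-0.2, -0.3, -0.0]
gripper_width: 0.057
```

>>> {"op": "carry_out", "data": {
  "deltas": [
    [[0,0,0],[0,0,0],255],
    [[0,0,0],[0,0,0],255],
    [[0,0,0],[0,0,0],255],
    [[0,0,0],[0,0,0],255],
    [[0,0,0],[0,0,0],255]
  ]
}}

```text
time: 10.8
tool_pos: [0.5344, -0.279, 0.0677]
tcp_rot: [3.114, 0.412, 0.0]
wrist_force: [0.9, 0.7, 0.5]
gripper_width: 0.0239
```

>>> {"op": "carry_out", "data": {
  "deltas": [
    [[0,0,0],[0,0,0],255],
    [[0,0,0],[0,0,0],255],
    [[0,0,0],[0,0,0],255],
    [[0,0,0],[0,0,0],255]
  ]
}}

```text
time: 11.13
tool_pos: [0.5344, -0.279, 0.0677]
tcp_rot: [3.114, 0.412, 0.0]
wrist_force: [1.0, -0.5, 0.7]
gripper_width: 0.023
```

>>> {"op": "carry_out", "data": {
  "deltas": [
    [[0,0,0.008],[0,0,0],255],
    [[0,0,0.018],[0,0,0],255],
    [[0,0,0.025],[0,0,0],255],
    [[0,0,0.025],[0,0,0],255],
    [[0,0,0.014],[0,0,0],255]
  ]
}}

```text
time: 11.55
tool_pos: [0.5349, -0.2793, 0.1611]
tcp_rot: [3.112, 0.411, 0.004]
wrist_force: [0.3, -1.4, -0.2]
gripper_width: 0.0232
```

>>> {"op": "carry_out", "data": {
  "deltas": [
    [[0,0,0],[0,0,0],255],
    [[0,0,0],[0,0,0],255],
    [[0,0,0],[0,0,0],255],
    [[0,0,0],[0,0,0],255],
    [[0,0,0],[0,0,0],255]
  ]
}}

```text
time: 11.97
tool_pos: [0.534, -0.2787, 0.1566]
tcp_rot: [-3.113, -0.411, 0.002]
wrist_force: [-0.1, 0.3, -0.8]
gripper_width: 0.0233
```

Run:
```python
from h import *
a=r.camera("side")[:,:,::-1]
cv2.imwrite("pics/s4.png",cv2.resize(a[100:300,250:450],(600,600),interpolation=2))
```

```text
(no output)
```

View pics/s4.png

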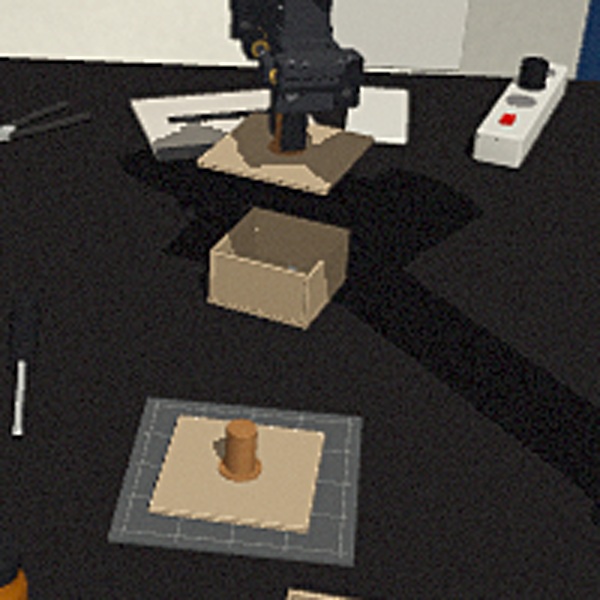

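The spool isn't visible in the right box, since the wall hides the low board, which fits with the spool seen on the left. The right lid is level, and the left lid is central on the mat. Lowering the right lid back on.

>>> {"op": "carry_out", "data": {
  "deltas": [
    [[0,0,-0.015],[0,0,0],255],
    [[0,0,-0.025],[0,0,0],255],
    [[0,0,-0.025],[0,0,0],255],
    [[0,0,-0.012],[0,0,0],255],
    [[0,0,-0.004],[0,0,0],255]
  ]
}}

```text
time: 12.43
tool_pos: [0.5335, -0.2783, 0.0743]
tcp_rot: [-3.111, -0.411, 0.005]
wrist_force: [0.1, -0.7, -0.7]
gripper_width: 0.023
```

>>> {"op": "carry_out", "data": {
  "deltas": [
    [[0,0,-0.003],[0,0,0],255],
    [[0,0,-0.002],[0,0,0],255],
    [[0,0,-0.002],[0,0,0],255],
    [[0,0,-0.001],[0,0,0],255],
    [[0,0,0],[0,0,0],255]
  ]
}}

```text
time: 12.85
tool_pos: [0.5346, -0.2791, 0.0692]
tcp_rot: [3.114, 0.412, 0.001]
wrist_force: [0.1, -0.1, -1.0]
gripper_width: 0.0234
```

>>> {"op": "carry_out", "data": {
  "deltas": [
    [[0,0,-0.001],[0,0,0],255],
    [[0,0,-0.0005],[0,0,0],255],
    [[0,0,0],[0,0,0],255]
  ]
}}

```text
time: 13.1
tool_pos: [0.5345, -0.2791, 0.0677]
tcp_rot: [3.114, 0.412, 0.001]
wrist_force: [-0.7, 0.2, 2.2]
gripper_width: 0.0229
```

Contact at the same height as before lifting. Releasing.

>>> {"op": "carry_out", "data": {
  "deltas": [
    [[0,0,0],[0,0,0],255],
    [[0,0,0],[0,0,0],200],
    [[0,0,0],[0,0,0],150],
    [[0,0,0],[0,0,0],100],
    [[0,0,0],[0,0,0],0]
  ]
}}

```text
time: 13.52
tool_pos: [0.5343, -0.2789, 0.0669]
tcp_rot: [-3.114, -0.412, 0.0]
wrist_force: [-0.0, -0.6, 0.2]
gripper_width: 0.041
```

>>> {"op": "carry_out", "data": {
  "deltas": [
    [[0,0,0],[0,0,0],0],
    [[0,0,0],[0,0,0],0],
    [[0,0,0],[0,0,0],0],
    [[0,0,0],[0,0,0],0],
    [[0,0,0],[0,0,0],0]
  ]
}}

```text
time: 13.93
tool_pos: [0.5344, -0.279, 0.0672]
tcp_rot: [-3.114, -0.412, 0.0]
wrist_force: [-0.9, -0.3, -0.3]
gripper_width: 0.0746
```

>>> {"op": "carry_out", "data": {
  "deltas": [
    [[0,0,0.01],[0,0,0],0],
    [[0,0,0.025],[0,0,0],0],
    [[0,0,0.035],[0,0,0],0],
    [[0,0,0.035],[0,0,0],0],
    [[0,0,0.035],[0,0,0],0]
  ]
}}

```text
time: 14.35
tool_pos: [0.5341, -0.2788, 0.2097]
tcp_rot: [3.114, 0.412, 0.0]
wrist_force: [-0.1, -0.4, -0.3]
gripper_width: 0.0881
```

>>> {"op": "carry_out", "data": {
  "deltas": [
    [[-0.025,-0.015,0.005],[0,0,0],0],
    [[-0.03,-0.02,0],[0,0,0],0],
    [[-0.03,-0.02,0],[0,0,0],0],
    [[-0.03,-0.02,0],[0,0,0],0],
    [[-0.03,-0.02,0],[0,0,0],0]
  ]
}}

```text
time: 14.77
tool_pos: [0.3879, -0.3745, 0.2132]
tcp_rot: [3.113, 0.412, 0.001]
wrist_force: [0.6, 0.3, -0.2]
gripper_width: 0.0882
```

>>> {"op": "carry_out", "data": {
  "deltas": [
    [[-0.03,-0.02,0],[0,0,0],0],
    [[-0.03,-0.02,0],[0,0,0],0],
    [[-0.03,-0.02,0],[0,0,0],0],
    [[-0.02,-0.015,0],[0,0,0],0],
    [[0,0,0],[0,0,0],0]
  ]
}}

```text
time: 15.18
tool_pos: [0.2762, -0.4513, 0.213]
tcp_rot: [3.114, 0.405, -0.001]
wrist_force: [-0.4, 1.1, -0.1]
gripper_width: 0.0885
```

Run:
```python
from h import *
print(r.get_obs()["tool_pos"])
cv2.imwrite("pics/t5.png",r.camera("top")[:,:,::-1])
```

```text
[ 0.27617011 -0.45129726  0.2129992 ]
```

View pics/t5.png

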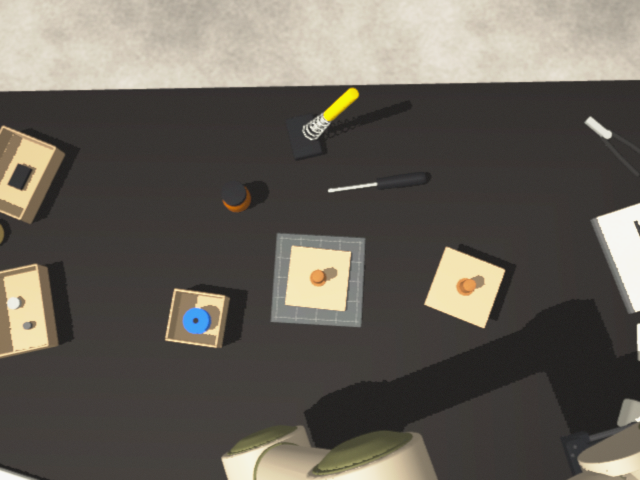

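The left box is open with the spool at (197,321), and its lid is central on the mat at (318,279). The right lid's corners are within 1 px of the start, and the jar and screwdriver haven't moved.

```bash
python3 -c "
from bench import r
print(r.close_job(), r.get_obs()['time'])"
```

```text
the job is handed in; nothing more can be done
the job is handed in; nothing more can be done
```

I handed the job in at about 15 s of the 51 s allowed; no verdict was reported.

**What I did:** I lifted the left lid about 9 cm, saw the blue spool inside, and laid that lid on the mat. I then lifted the right lid about 9 cm, held it, and set it back on its box.

**Last checks (final top picture):**
- **Left box:** it is open with the spool inside, and its lid lies flat and central on the mat.
- **Right box:** the lid is back within about 1 px of where it started, and it touched down at its original height.
- **Jar and screwdriver:** both are where they were at the start.
- **Robot:** the arm is clear of everything.

**Not confirmed:** I never saw the circuit board itself, because the box wall hid it from the side camera. I took it to be in the right box because the spool was in the left.

**Contact force:** setting the left lid down pressed the wrist up to about 18 N for a moment, below the force limits. No check failed or disagreed.

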